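Clamp the drilled block in the ratchet clamp

TASK

Take the drilled wooden block out of the yellow parts bin and stand it, hole up, on the rails of the blue bench clamp with its long side along the bar, centred over the slot between the sprung pad and the far jaw, and let go of it. Then pump the orange trigger toward the black handle, again and again, until the jaw presses the block into the sprung pad so that the yellow band has gone into the housing but some green still shows, never so far that the red goes in too. Move the jaw and pad only by the trigger, leave the other things where they are, and finish while still holding the trigger squeezed at that pressure.

Things in the scene. Friction and masses are not known exactly. Their poses are not given: they have to be found in the camera images.
- ratchet_clamp: blue bench clamp fixed to the table, foot 86 x 270 mm, long way along own y (the bar). Origin: on the table below the face of the free pad, mid-width; z up. Two rails, tops 30 mm up, from x = 8 to 33 mm either side of a slot, carry the block. Along y, mm: handle -114 to -100; released trigger -80 to -68; pad housing -38 to -12 (54 wide, top 76 up); pad face 0; far jaw face +100 when fully open.
- drilled_block: light wooden block 36 (own x) x 50 (own y) x 44 (z) mm, 0.09 kg, with a vertical 12 mm hole through its centre. Origin: centre of its underside; z up. Starts upright in one of the three bin compartments, its own x across the bin within 12 degrees. In the clamp its own y lies along the bar (either way round).
- parts_bin: fixed yellow open bin on a plywood riser, 128 (own x) x 250 (own y) mm. Origin: centre of the riser's underside, on the table. Inner floor 50 mm and rim 72 mm above the table, walls 4 mm; two dividers, as high as the rim, make three compartments 120 (x) x 78 (y) mm centred at own y = -83, 0, +83 mm.
- handle_grip (a point): fixed black upright handle, 26 mm wide, 14 mm thick, top 115 mm above the table: middle of the handle's outer face (the face away from the trigger), 97 mm above the table, at clamp y = -114 mm
- trigger_grip (a point): orange upright trigger, 24 mm wide, 12 mm thick, top 115 mm above the table, slides straight along the bar: middle of the trigger's outer face (the one toward the pad), 97 mm above the table; at clamp y = -68 mm when released
- trigger (a joint): trigger stroke, m: 0 released, 0.016 fully squeezed toward the handle (-y of the clamp). Over both outer faces trigger and handle measure 46 mm released, 30 mm fully squeezed. A spring of 2.5 to 4 N returns it. Driving the jaw freely takes about 3 N more, plus the pad's force once the block is pressed.
- far_jaw (a joint): travel of bar and far jaw, m: 0 open (jaw face 100 mm from pad face), 0.065 most closed; starts at 0.005 to 0.025. A ratchet with 6 mm teeth carries it along with the trigger toward the pad; up to 6 mm of a stroke may be lost before a tooth catches. When the trigger goes back the jaw stays by 3 N of friction only: pressed harder, it eases off, there is no lock.
- jaw_face (a point): blue far jaw on the bar, 36 mm wide, 16 mm thick, from 31 to 75 mm above the table: centre of the far jaw's rubber face, 52 mm above the table
- pad_face (a point): sprung pad, 28 mm wide, 32 to 72 mm above the table, sticks 12 mm out of its housing. From above and the sides it shows bands: yellow 3 mm next to the housing, then green 6 mm, then red 3 mm at the face. Point: centre of its face, 52 mm above the table
- press_pad (a joint): how far the pad is pushed in, m: 0 free, 0.003 yellow band gone, 0.009 green band gone too, 0.012 bottomed. Spring 1.5 N per mm, pushed toward -y of the clamp.
- bolt_2: a second steel bolt with nut, 17 x 57 x 19 mm, in another compartment of the bin; leave it. Origin: centre of its underside.
- bolt: steel bolt with nut, 17 x 57 x 19 mm, in another compartment of the bin; leave it. Origin: centre of its underside.
- masking_tape: loose roll of masking tape, 104 mm across, 25 mm high; leave it. Origin: centre of its underside.
Mind the look-alikes: they are no part of the job. There is more than one size of the drilled_block; the job needs the largest.

How it is judged:
By the outcome, as a careful person would: the job done as asked, in the order asked, and still so for the second after the job is handed in, while the arm keeps its last pose, push and grip.
It also fails if it takes over 64 s, if anything falls off the work surface, if the arm or the gripper's body presses on something with over 40 N, if the wrist force passes 120 N, or if a joint passes its speed limit or range.

ROBOT

A 6-joint arm with a two-finger parallel gripper is mounted at the origin on the work surface; the furniture and walls round the work are solid. World frame = base frame: x ahead of the robot, y to its left, z up, the work surface at z = 0. Lengths are in mm, angles in rad, forces in N, time in s.
With the tool pointing down it reaches from about 200 to 875 mm from the base axis. Payload 3.4 kg.
Tool frame: the origin (TCP) lies at the very end of the fingers, on their centre line; the grasp point (between the pads) lies 19 mm behind it; z points along the fingers, y is the line along which they close (so a half turn about z gives the same grasp; the last joint's range is limited). The gripper opens to 94 mm and grips with 3 to 60 N. Pads are 16 mm wide; open, the fingers measure 119 mm over their backs; the gripper's body (75 mm by 177 mm) begins 78 mm behind the grasp point.
Start: joints at [1.13, 0.276, 1.505, -0, 1.361, -0.121], TCP at [180.785, 545.878, 205.493] pointing down, gripper open.
Joint ranges: [-2.89, 2.89], [-0.75, 2.08], [0.22, 2.7], [-1.18, 4.32], [0.11, 2.71], [-2.7, 2.7]. Speed limits (rad/s): [2.57, 2.57, 3.14, 3.14, 3.14, 3.14].

INTERFACE

Orientations are given as a rotation vector (axis times angle).
In Python, from station import env gives the robot as it stands. The module is installed in compiled form; this text tells all that it offers.
- The arm moves only by the tool arm_command, never from a script. Its argument "plan" is a list of rows, each a list of 7 numbers: the closure in counts, from 0 (fully open) to 255 (shut), then the shift along the tool's x, y, z in m, then the turn, a rotation vector about the tool's x, y, z in degrees. A call has 1 to 5 rows; each row is the pose to reach, as a shift and turn from the pose commanded when the call began, along the tool's axes at that moment; what a row does not reach only later rows make up. A row lasts 1/12 s, in which the tool goes at most 41.7 mm and 7.16 degrees, less where a joint would pass 70% of its speed; a pose out of reach is approached as far as the arm can. A call with a gripper value outside its range is refused whole. The fingers move at their own pace and stop on an object; "force" is the grip in N (left out, the last holds). Time passes only in rows, so rows that repeat a pose let the fingers close. It gives the time, the measured TCP pose, the force, the opening and the grip force at its end, in the units of the state.
- env.read_state(): the state, without advancing time (a new reading comes with each control period).
- env.get_image(name): name is "side" or "top" or "wrist"; returns a dict with "pixels" (420x560x3 uint8, red, green, blue), "z_map" (420x560 float32, mm along the optical axis (not along the pixel's ray), 0 where there is no reading), "intrinsics" (3x3 intrinsics, pixels), "k1" (the pictures are not rectified: a ray, as slopes to the right and down, at radius r is drawn at 1 + k1 r^2 times it, then the intrinsics apply), "eye" and "orientation" of the camera in the world; the wrist camera has in their place "mount" (4x4, takes a point from camera to tool coordinates, whose origin is the TCP and whose axes are the flange's). Camera axes: x right, y down, z forward; pixel columns grow to the right and rows downward; lengths in mm; the calibration is good to about 2 mm. A picture is of the moment at which its call begins: read the wrist's pose just before it.
- env.sign_off(): hands the job in; it is judged then, once.
The state is a dict: "time_s": time; "joint_positions": joint angles; "joint_vel": joint speeds; "joint_efforts": joint torques, N m; "tcp_pos": TCP position; "tcp_rot": TCP orientation; "force": force on the tool from outside, world axes, zero at the start; "ft_torque": the same for the moment, N m; "opening": finger opening in mm; "finger_force": force on a finger pad.
Only numpy, scipy, OpenCV 4.12 (cv2) and the standard library are available. Lean on these libraries where they do the work, as an engineer would, in place of code of your own. Each camera call takes 0.05 s, during which the arm holds its last target. There are 200 camera calls.

## Working session

There is one attempt and no reset: what is moved stays moved. The work goes in short steps, Python scripts to look and compute and a tool call to move; the robot and the scene stay as the last step left them, time stands still between calls to the robot, and variables do not carry over. Pictures are saved under pics/ and viewed, at most 10 in all, crops included, and the job is handed in when it is done.

Besides the shell and the picture viewer there is one more tool, called after "Request:" as name(argument=value, ...), one argument or row to a line, values as JSON. arm_command: Moves the arm, as the interface text tells. Its arguments: {"type":"object","properties":{"plan":{"type":"array","items":{"type":"array","items":{"type":"number"}}},"force":{"type":"number"}},"required":["plan"]}

```bash
mkdir -p pics
cat > h.py <<'E'
import numpy as np, cv2
from scipy.spatial.transform import Rotation as R
from station import env
def save(im,name,crop=None,scale=1):
    p=im["pixels"][:,:,::-1]
    if crop: p=p[crop[1]:crop[3],crop[0]:crop[2]]
    if scale!=1: p=cv2.resize(p,None,fx=scale,fy=scale,interpolation=cv2.INTER_CUBIC)
    cv2.imwrite("pics/"+name,p)
def rays(im):
    K=np.array(im["intrinsics"]);k=im["k1"];H,W=im["z_map"].shape
    u,v=np.meshgrid(np.arange(W),np.arange(H))
    xd=(u-K[0,2])/K[0,0];yd=(v-K[1,2])/K[1,1]
    rd=np.hypot(xd,yd);r=rd.copy()
    for _ in range(20): r=rd/(1+k*r*r)
    s=1/(1+k*r*r)
    return np.dstack([xd*s,yd*s,np.ones_like(xd)])
def rot(o):
    o=np.array(o,float)
    return o if o.shape==(3,3) else (R.from_quat(o).as_matrix() if o.size==4 else R.from_rotvec(o.ravel()).as_matrix())
def cloud(im,tcp=None):
    P=rays(im)*im["z_map"][:,:,None]
    if "eye" in im: return P@rot(im["orientation"]).T+np.array(im["eye"])
    M=np.array(im["mount"]);Rt=R.from_rotvec(tcp[1]).as_matrix()
    P=P@M[:3,:3].T+M[:3,3]
    return P@Rt.T+tcp[0]
def wrist():
    s=env.read_state();im=env.get_image("wrist");return im,cloud(im,(np.array(s["tcp_pos"]),np.array(s["tcp_rot"])))
E
python3 - <<'E'
from h import *
s=env.read_state();print(s)
a=env.get_image("top");b=env.get_image("side")
print({k:v for k,v in a.items() if k not in("pixels","z_map")});print({k:v for k,v in b.items() if k not in("pixels","z_map")})
save(a,"top.png");save(b,"side.png")
np.savez("a.npz",p=a["pixels"],c=cloud(a));np.savez("b.npz",p=b["pixels"],c=cloud(b))
E
```

```text
{'time_s': 0.0, 'joint_positions': array([ 1.13007147e+00,  2.76580574e-01,  1.50609329e+00,  1.24874666e-05,
        1.36067304e+00, -1.21009561e-01]), 'joint_vel': array([ 6.82395940e-05, -4.50523014e-05,  3.97918798e-05, -7.25871304e-04,
        9.82836405e-04, -5.25882122e-04]), 'joint_efforts': array([ 8.21062968e-04, -4.04582191e+01, -2.37234271e+01,  7.00530200e-02,
        3.43232299e-02, -1.38979417e-04]), 'tcp_pos': array([180.49217376, 545.36386673, 204.62882886]), 'tcp_rot': array([-4.99996017e-01, -3.10104381e+00,  2.64185810e-03]), 'force': array([-0.39353433, -0.11423256,  0.04889041]), 'ft_torque': array([-0.02535319, -0.00269899, -0.01319662]), 'finger_force': 0.0, 'opening': 93.87593239970023}
{'intrinsics': array([[535.08750549,   0.        , 279.89366024],
       [  0.        , 535.08750549, 206.33888337],
       [  0.        ,   0.        ,   1.        ]]), 'k1': 0.004848179932236229, 'eye': array([ 439.40984304,  -28.73294964, 1534.28696943]), 'orientation': array([-2.16955329,  2.19212658, -0.09542195])}
{'intrinsics': array([[474.2750748 ,   0.        , 283.37883418],
       [  0.        , 474.2750748 , 212.75460743],
       [  0.        ,   0.        ,   1.        ]]), 'k1': -0.006745535447996717, 'eye': array([   5.81154997, 1134.23896485,  962.88463077]), 'orientation': array([-0.53965344,  2.5518939 , -1.35552332])}
```

View pics/top.png

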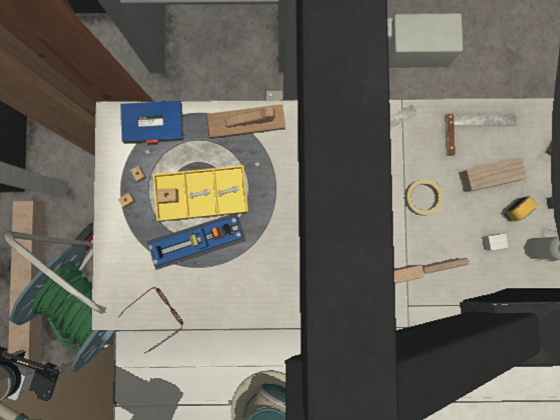

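View pics/side.png

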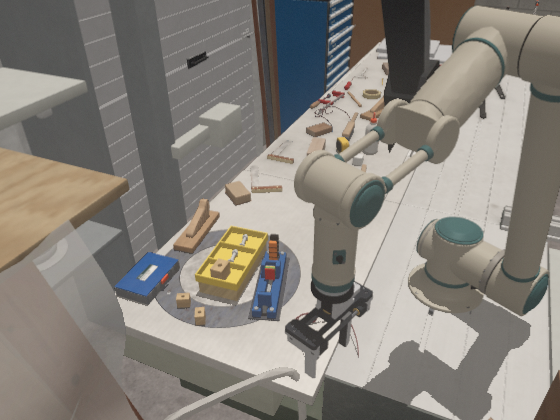

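The top view shows the bin at about (200,193), with the wood block in its left compartment at (167,195) and bolts in the other two. The clamp runs from its far jaw at about (155,250) to its handle at about (237,231), and two smaller blocks lie outside at (138,174) and (126,200). Next I measure these.

Run:
```python
from h import *
d=np.load("a.npz");p=d["p"];c=d["c"]
hsv=cv2.cvtColor(p,cv2.COLOR_RGB2HSV)
v,u=np.mgrid[0:420,0:560]
def fit(n,m):
    q=c[m];q=q[np.isfinite(q).all(1)]
    r=cv2.minAreaRect(q[:,:2].astype(np.float32));print(n,len(q),"minrect",np.round(r[0]),np.round(r[1]),round(r[2],1),"z pct",np.round(np.percentile(q[:,2],[2,25,50,75,98])))
box=lambda x0,y0,x1,y1:(u>=x0)&(u<x1)&(v>=y0)&(v<y1)
Y=box(145,160,260,225)&(hsv[...,0]>20)&(hsv[...,0]<33)&(hsv[...,1]>140)
fit("bin",Y&(c[...,2]>60)&(c[...,2]<85))
B=box(140,210,255,275)&(hsv[...,0]>100)&(hsv[...,0]<125)&(hsv[...,1]>120)
fit("clamp",B)
fit("blockTop",box(145,175,185,215)&(c[...,2]>84))
fit("table",box(150,290,250,310))
O=box(200,215,250,250)&(hsv[...,0]<18)&(hsv[...,1]>160)&(hsv[...,2]>120);fit("orange",O&(c[...,2]>90))
fit("housing",box(180,225,215,255)&(c[...,2]>66))
fit("jaw",box(145,240,185,265)&(c[...,2]>60))
fit("handle",box(215,215,250,245)&(c[...,2]>105))
```

```text
bin 611 minrect [601. 184.] [128. 248.] 5.2 z pct [61. 66. 70. 72. 77.]
clamp 1353 minrect [477. 156.] [112. 359.] 6.0 z pct [22. 28. 30. 34. 79.]
blockTop 251 minrect [535. 130.] [367.  51.] 67.0 z pct [  86.   92.   94.   96. 1534.]
table 2000 minrect [320. 142.] [133. 394.] 16.3 z pct [-7. -2.  1.  3. 32.]
orange 39 minrect [491. 139.] [22. 11.] 16.9 z pct [ 97. 111. 114. 116. 118.]
housing 219 minrect [472.  92.] [244.  55.] 87.3 z pct [  67.   72.   74.   78. 1534.]
jaw 95 minrect [438. 144.] [345.  35.] 89.6 z pct [  62.   70.   72.   75. 1534.]
handle 73 minrect [479.  52.] [177.  38.] 76.0 z pct [ 107.  112.  114.  117. 1534.]
```

```bash
cat >> h.py <<'E'
def go(target,yaw_y=None):
    """tool shift to a world TCP target (mm), and turn about tool z so that tool y lies along world dir angle yaw_y (deg)"""
    s=env.read_state();Rt=R.from_rotvec(s["tcp_rot"]).as_matrix()
    print("shift m",np.round(Rt.T@(np.array(target)-s["tcp_pos"])/1000,4),"now",np.round(s["tcp_pos"],1),"t",s["time_s"])
    y=Rt[:,1];a=np.degrees(np.arctan2(y[1],y[0]));print("tooly ang",a,"tilt z",Rt[:,2].round(4))
    if yaw_y is not None:
        t=-(yaw_y-a); t=(t+90)%180-90; print("turn z deg",t)
E
python3 - <<'E'
from h import *
d=np.load("a.npz");p=d["p"];c=d["c"];c[c[...,2]>400]=np.nan
hsv=cv2.cvtColor(p,cv2.COLOR_RGB2HSV)
v,u=np.mgrid[0:420,0:560]
def fit(n,m):
    q=c[m];q=q[np.isfinite(q).all(1)]
    md=np.median(q[:,:2],0);q=q[np.hypot(*(q[:,:2]-md).T)<200]
    r=cv2.minAreaRect(q[:,:2].astype(np.float32));print(n,len(q),np.round(q[:,:2].mean(0)),"minrect",np.round(r[0]),np.round(r[1]),round(r[2],1))
box=lambda x0,y0,x1,y1:(u>=x0)&(u<x1)&(v>=y0)&(v<y1)
B=box(140,210,255,275)&(hsv[...,0]>100)&(hsv[...,0]<125)&(hsv[...,1]>120)
fit("clamp",B&(c[...,2]>15))
fit("clampfoot",box(140,210,255,275)&(c[...,2]>14))
fit("blockTop",box(145,175,185,215)&(c[...,2]>84))
fit("housing",box(186,228,212,252)&(c[...,2]>66))
fit("jaw",box(145,240,185,265)&(c[...,2]>60))
fit("handle",box(215,215,250,245)&(c[...,2]>105))
print(wrist()[0]["mount"]); go([477,156,330],15)
E
```

```text
clamp 1343 [468. 209.] minrect [471. 204.] [ 65. 257.] 17.5
clampfoot 2712 [488. 204.] minrect [479. 196.] [280. 154.] 89.2
blockTop 245 [594. 272.] minrect [595. 272.] [52. 37.] 89.0
housing 192 [476. 189.] minrect [475. 192.] [54. 39.] 15.8
jaw 91 [440. 304.] minrect [440. 305.] [36. 18.] 17.8
handle 70 [498. 116.] minrect [498. 121.] [25. 41.] 14.6
[[ 7.84039658e-04 -9.68604217e-01 -2.48606628e-01  7.07578413e+01]
 [ 9.99999616e-01  6.61929124e-04  5.74771548e-04  4.93126538e-01]
 [-3.92166178e-04 -2.48606983e-01  9.68604364e-01 -1.80076793e+02]
 [ 0.00000000e+00  0.00000000e+00  0.00000000e+00  1.00000000e+00]]
shift m [-0.4038 -0.2767 -0.1249] now [180.6 545.5 204.8] t 0.15
tooly ang 71.67595896173317 tilt z [-6.0e-04 -1.3e-03 -1.0e+00]
turn z deg 56.67595896173316
```

```bash
python3 -c "
from h import *
go([540,215,300],5)"
```

```text
shift m [-0.4451 -0.2008 -0.095 ] now [180.6 545.5 204.8] t 0.15
tooly ang 71.67595896173317 tilt z [-6.0e-04 -1.3e-03 -1.0e+00]
turn z deg 66.67595896173316
```

Request:
arm_command(
  plan=[
    [0, -0.03, -0.0134, -0.019, 0, 0, 0],
    [0, -0.065, -0.029, -0.038, 0, 0, 0],
    [0, -0.1, -0.045, -0.057, 0, 0, 0],
    [0, -0.13, -0.058, -0.076, 0, 0, 0],
    [0, -0.165, -0.074, -0.095, 0, 0, 0],
  ],
)

```text
time_s: 0.57
tcp_pos: [313.9, 423.4, 300.7]
tcp_rot: [-0.499, -3.102, -0.0]
force: [0.6, 0.4, -0.1]
opening: 94.0
finger_force: 0.0
```

Request:
arm_command(
  plan=[
    [0, -0.033, -0.015, 0, 0, 0, 0],
    [0, -0.066, -0.03, 0, 0, 0, 0],
    [0, -0.1, -0.045, 0, 0, 0, 0],
    [0, -0.133, -0.06, 0, 0, 0, 0],
    [0, -0.165, -0.074, 0, 0, 0, 0],
  ],
)

```text
time_s: 0.98
tcp_pos: [447.7, 300.7, 299.8]
tcp_rot: [-0.501, -3.101, 0.0]
force: [-0.0, 0.3, -0.0]
opening: 93.5
finger_force: 0.0
```

Request:
arm_command(
  plan=[
    [0, -0.033, -0.015, 0, 0, 0, 7],
    [0, -0.066, -0.03, 0, 0, 0, 14],
    [0, -0.1, -0.045, 0, 0, 0, 21],
    [0, -0.115, -0.053, 0, 0, 0, 28],
    [0, -0.115, -0.053, 0, 0, 0, 35],
  ],
)

```text
time_s: 1.4
tcp_pos: [542.1, 212.5, 298.7]
tcp_rot: [1.424, 2.799, -0.003]
force: [0.4, 0.3, 0.3]
opening: 94.1
finger_force: 0.0
```

Request:
arm_command(
  plan=[
    [0, 0, 0, 0, 0, 0, 7],
    [0, 0, 0, 0, 0, 0, 14],
    [0, 0, 0, 0, 0, 0, 21],
    [0, 0, 0, 0, 0, 0, 28],
    [0, 0, 0, 0, 0, 0, 32],
  ],
)

```text
time_s: 1.82
tcp_pos: [539.1, 215.8, 299.5]
tcp_rot: [-2.135, -2.304, 0.001]
force: [-0.3, -0.6, -0.1]
opening: 94.0
finger_force: 0.0
```

Run:
```python
from h import *
go([540,215,300],5)
im,c=wrist();save(im,"w1.png");np.savez("w1.npz",p=im["pixels"],c=c);print(im["intrinsics"],im["k1"])
```

```text
shift m [-0.0009  0.0009 -0.0005] now [539.1 215.8 299.5] t 1.8167
tooly ang 4.3714060631470275 tilt z [-8.e-04 -1.e-04 -1.e+00]
turn z deg -0.6285939368529796
[[303.08779955   0.         279.40349713]
 [  0.         303.08779955 212.2614598 ]
 [  0.           0.           1.        ]] -0.05916971190445336
```

View pics/w1.png

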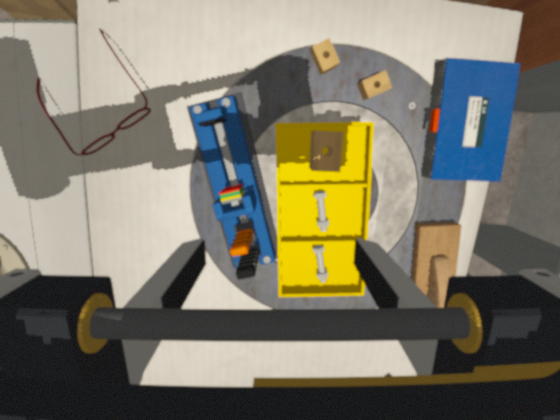

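The wrist view shows the whole bin, with the block top at about (327,150). The clamp's far jaw is at (210,110), its pad bands at (231,192), the trigger at (242,242) and the handle at (247,262).

Run:
```python
from h import *
d=np.load("w1.npz");p=d["p"];c=d["c"]
hsv=cv2.cvtColor(p,cv2.COLOR_RGB2HSV)
v,u=np.mgrid[0:420,0:560]
def fit(n,m):
    q=c[m];md=np.median(q,0);q=q[np.linalg.norm(q-md,axis=1)<200]
    r=cv2.minAreaRect(q[:,:2].astype(np.float32));print(n,len(q),np.round(q.mean(0),1),"minrect",np.round(r[0],1),np.round(r[1],1),round(r[2],1))
    return q
box=lambda x0,y0,x1,y1:(u>=x0)&(u<x1)&(v>=y0)&(v<y1)
z=c[...,2]
fit("block",box(295,120,360,180)&(z>85)&(z<105))
fit("rim",box(270,115,380,300)&(z>66)&(z<80)&(hsv[...,1]>150)&(hsv[...,0]>20)&(hsv[...,0]<35))
fit("jaw",box(180,90,250,135)&(z>66)&(z<85))
fit("housing",box(205,180,265,220)&(z>68)&(z<82))
fit("trig",box(225,225,262,258)&(z>105)&(hsv[...,0]<18)&(hsv[...,1]>150))
fit("trighandle",box(225,225,265,285)&(z>105))
fit("handle",box(230,225,265,285)&(z>105)&(hsv[...,2]<70))
B=(hsv[...,0]>100)&(hsv[...,0]<125)&(hsv[...,1]>120)
fit("foot",box(180,85,285,285)&(z>5)&(z<40)&B)
fit("rails",box(180,85,285,285)&(z>24)&(z<36)&B)
print("table",np.median(z[box(100,200,170,240)]))
```

```text
block 1135 [595.8 273.1  94.7] minrect [596.5 272.8] [36.7 50.5] 2.2
rim 2176 [603.7 186.9  71.5] minrect [603.3 183.9] [127.4 250. ] 5.4
jaw 353 [441.8 303.8  74.2] minrect [441.4 303.5] [35.2 16.7] 17.3
housing 773 [478.1 190.   75. ] minrect [477.1 191.2] [54.2 38.1] 17.3
trig 145 [493.8 140.9 113.2] minrect [493.6 139.6] [23.7 11.2] 14.4
trighandle 407 [499.2 123.8 113.8] minrect [498.3 123.2] [25.7 45.7] 19.0
handle 188 [503.8 110.3 113.8] minrect [503.9 109.1] [24.2 11. ] 19.6
foot 3926 [471.7 226.2  30. ] minrect [470.3 204.8] [ 71.1 256.3] 17.6
rails 3698 [471.2 225.6  30.5] minrect [472.4 205.5] [ 66.5 256.2] 17.6
table 1.5826325494308833
```

```bash
python3 -c "
from h import *
go([596.3,273,57],2.2)"
```

```text
shift m [0.0527 0.0616 0.2424] now [539.1 215.8 299.5] t 1.8667
tooly ang 4.3362690801747545 tilt z [-8.e-04 -1.e-04 -1.e+00]
turn z deg 2.136269080174756
```

Request:
arm_command(
  plan=[
    [87, 0.017, 0.02, 0.02, 0, 0, 2.1],
    [87, 0.035, 0.041, 0.04, 0, 0, 2.1],
    [87, 0.0527, 0.0616, 0.06, 0, 0, 2.1],
    [87, 0.0527, 0.0616, 0.1, 0, 0, 2.1],
    [87, 0.0527, 0.0616, 0.14, 0, 0, 2.1],
  ],
  force=25,
)

```text
time_s: 2.28
tcp_pos: [598.0, 274.9, 159.0]
tcp_rot: [2.167, 2.273, 0.005]
force: [-0.8, -0.1, -1.0]
opening: 64.2
finger_force: 0.0
```

Request:
arm_command(
  plan=[
    [87, 0, 0, 0.02, 0, 0, 0],
    [87, 0, 0, 0.02, 0, 0, 0],
  ],
)

```text
time_s: 2.45
tcp_pos: [592.3, 272.2, 133.5]
tcp_rot: [-2.165, -2.268, 0.017]
force: [-0.6, 0.6, -0.2]
opening: 62.1
finger_force: 0.0
```

Run:
```python
from h import *
go([596.3,273,57],2.2);print(env.read_state()["opening"])
im,c=wrist();save(im,"w2.png");np.savez("w2.npz",p=im["pixels"],c=c)
z=c[...,2];m=(z>88)&(z<102)&(np.hypot(c[...,0]-596,c[...,1]-273)<45)
q=c[m];r=cv2.minAreaRect(q[:,:2].astype(np.float32));print(len(q),q.mean(0),r)
```

```text
shift m [0.0008 0.0049 0.0764] now [592.3 272.2 133.5] t 2.45
tooly ang 2.6675484990334235 tilt z [-0.0117 -0.0039 -0.9999]
turn z deg 0.4675484990334269
62.080244353345954
2880 [595.99490995 273.75512618  94.73641353] ((596.175537109375, 272.46380615234375), (35.76018524169922, 50.89719009399414), 1.8877464532852173)
```

View pics/w2.png

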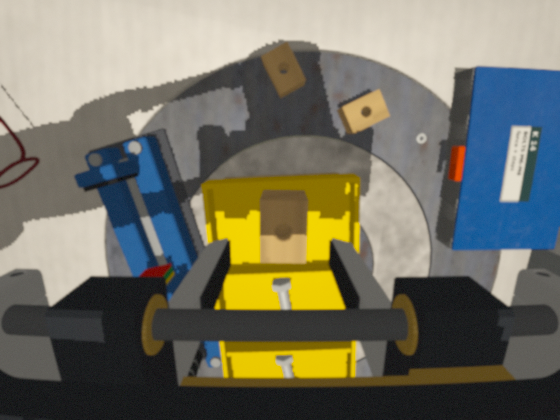

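The block in the bin is centred between the fingers, with its top at (284,227). I'll let the arm settle and then descend.

Request:
arm_command(
  plan=[
    [87, 0, 0, 0, 0, 0, 0],
    [87, 0, 0, 0, 0, 0, 0],
    [87, 0, 0, 0, 0, 0, 0],
  ],
)

```text
time_s: 2.75
tcp_pos: [597.8, 273.9, 142.6]
tcp_rot: [2.169, 2.27, 0.007]
force: [0.2, 0.2, 0.1]
opening: 61.8
finger_force: 0.0
```

```bash
python3 -c "
from h import *
go([596.3,273,57],2)"
```

```text
shift m [-0.001  -0.0019  0.0856] now [597.8 273.9 142.6] t 2.75
tooly ang 2.590913556325029 tilt z [ 0.0045  0.0016 -1.    ]
turn z deg 0.5909135563250345
```

Request:
arm_command(
  plan=[
    [87, 0, -0.001, 0.025, 0, 0, 0.4],
    [87, 0, -0.001, 0.05, 0, 0, 0.4],
    [87, 0, -0.001, 0.07, 0, 0, 0.4],
    [87, 0, -0.001, 0.08, 0, 0, 0.4],
    [87, 0, -0.001, 0.08, 0, 0, 0.4],
  ],
)

```text
time_s: 3.17
tcp_pos: [594.4, 273.0, 58.8]
tcp_rot: [-2.178, -2.262, 0.003]
force: [-0.1, 0.7, -0.0]
opening: 61.5
finger_force: 0.0
```

Request:
arm_command(
  plan=[
    [87, 0, 0, 0, 0, 0, 0],
    [87, 0, 0, 0, 0, 0, 0],
  ],
)

```text
time_s: 3.33
tcp_pos: [596.7, 273.9, 61.9]
tcp_rot: [2.178, 2.262, 0.005]
force: [-0.4, -0.3, 0.3]
opening: 62.0
finger_force: 0.0
```

```bash
python3 -c "
from h import *
go([596.3,273,57],2);print(env.read_state()['force'])"
```

```text
shift m [-0.0009 -0.0005  0.0049] now [596.7 273.9  61.9] t 3.3333
tooly ang 2.179934735900016 tilt z [ 0.0034  0.0012 -1.    ]
turn z deg 0.1799347359000194
[-0.42672921 -0.25679254  0.33681097]
```

Request:
arm_command(
  plan=[
    [87, -0.001, -0.0005, 0.003, 0, 0, 0],
    [140, -0.001, -0.0005, 0.003, 0, 0, 0],
    [200, -0.001, -0.0005, 0.003, 0, 0, 0],
    [200, -0.001, -0.0005, 0.003, 0, 0, 0],
    [200, -0.001, -0.0005, 0.003, 0, 0, 0],
  ],
  force=25,
)

```text
time_s: 3.75
tcp_pos: [595.0, 272.5, 57.2]
tcp_rot: [2.179, 2.263, 0.001]
force: [-0.1, -0.2, 0.2]
opening: 38.8
finger_force: 0.0
```

Request:
arm_command(
  plan=[
    [200, 0, 0, 0, 0, 0, 0],
    [200, 0, 0, 0, 0, 0, 0],
    [200, 0, 0, -0.005, 0, 0, 0],
  ],
)

```text
time_s: 4.0
tcp_pos: [594.0, 272.2, 61.0]
tcp_rot: [-2.178, -2.263, 0.003]
force: [-0.9, 0.7, -0.8]
opening: 35.6
finger_force: 25.0
```

```bash
python3 -c "
from h import *
o=np.array([471.4,209.3]);th=np.radians(17.4);y=np.array([-np.sin(th),np.cos(th)])
p=o+45*y;print(p)
go([596.3,273,155],17.4);go([*p,155],17.4);print(env.read_state()['finger_force'],env.read_state()['opening'])"
```

```text
[457.94316435 252.24081478]
shift m [ 0.0007  0.0021 -0.094 ] now [594.  272.2  61. ] t 4.0
tooly ang 2.1804576331732513 tilt z [-2.1e-03 -6.0e-04 -1.0e+00]
turn z deg -15.219542366826744
shift m [-0.0148 -0.1369 -0.0937] now [594.  272.2  61. ] t 4.0
tooly ang 2.1804576331732513 tilt z [-2.1e-03 -6.0e-04 -1.0e+00]
turn z deg -15.219542366826744
24.999803602695465 35.59601820853796
```

Request:
arm_command(
  plan=[
    [200, 0, 0, -0.02, 0, 0, 0],
    [200, 0, 0, -0.045, 0, 0, 0],
    [200, 0, 0, -0.07, 0, 0, 0],
    [200, 0, 0, -0.085, 0, 0, -3],
    [200, -0.002, -0.015, -0.09, 0, 0, -8],
  ],
)

```text
time_s: 4.42
tcp_pos: [584.2, 270.8, 155.2]
tcp_rot: [2.01, 2.409, 0.012]
force: [-0.3, -0.3, -0.3]
opening: 35.8
finger_force: 25.0
```

Request:
arm_command(
  plan=[
    [200, 0, -0.02, 0, 0, 0, -3],
    [200, 0, -0.045, 0, 0, 0, -7.2],
    [200, 0, -0.07, 0, 0, 0, -7.2],
    [200, 0, -0.095, 0, 0, 0, -7.2],
    [200, 0, -0.105, 0, 0, 0, -7.2],
  ],
)

```text
time_s: 4.83
tcp_pos: [472.8, 250.5, 151.9]
tcp_rot: [-1.858, -2.53, 0.004]
force: [-0.7, -0.2, -1.4]
opening: 35.7
finger_force: 25.0
```

Request:
arm_command(
  plan=[
    [200, 0, 0, 0, 0, 0, 0],
    [200, 0, 0, 0, 0, 0, 0],
    [200, 0, 0, 0, 0, 0, 0],
    [200, 0, 0, 0, 0, 0, 0],
  ],
)

```text
time_s: 5.17
tcp_pos: [478.3, 251.6, 151.9]
tcp_rot: [1.86, 2.531, 0.002]
force: [-0.6, 0.8, -2.1]
opening: 35.9
finger_force: 25.0
```

```bash
python3 -c "
from h import *
go([457.9,252.2,60],17.4);print(env.read_state()['finger_force'],env.read_state()['opening'])"
```

```text
shift m [ 0.0066 -0.0195  0.0919] now [478.3 251.6 151.9] t 5.1667
tooly ang 17.35382802872819 tilt z [ 1.3e-03  5.0e-04 -1.0e+00]
turn z deg -0.046171971271803613
24.999801814556122 35.88894090123497
```

Request:
arm_command(
  plan=[
    [200, 0.0066, -0.0195, 0, 0, 0, 0],
    [200, 0.0066, -0.0195, 0, 0, 0, 0],
    [200, 0.0066, -0.0195, 0.02, 0, 0, 0],
    [200, 0.0066, -0.0195, 0.045, 0, 0, 0],
    [200, 0.0066, -0.0195, 0.06, 0, 0, 0],
  ],
)

```text
time_s: 5.58
tcp_pos: [456.7, 251.7, 90.3]
tcp_rot: [-1.86, -2.531, 0.001]
force: [-0.4, -0.4, -1.2]
opening: 36.3
finger_force: 25.0
```

Request:
arm_command(
  plan=[
    [200, 0, 0, 0, 0, 0, 0],
    [200, 0, 0, 0, 0, 0, 0],
    [200, 0, 0, 0, 0, 0, 0],
    [200, 0, 0, 0, 0, 0, 0],
  ],
)

```text
time_s: 5.92
tcp_pos: [457.5, 252.3, 93.1]
tcp_rot: [1.86, 2.53, 0.004]
force: [-0.6, 0.7, -0.3]
opening: 35.9
finger_force: 25.0
```

Run:
```python
from h import *
go([457.9,252.2,40],17.4)
im,c=wrist();save(im,"w3.png")
z=c[...,2]
o=np.array([471.4,209.3]);th=np.radians(17.4);yd=np.array([-np.sin(th),np.cos(th)]);xd=np.array([np.cos(th),np.sin(th)])
X=(c[...,:2]-o)@xd;Y=(c[...,:2]-o)@yd
for n,m in dict(block=(z>108)&(z<145)&(abs(X)<17)&(Y>15)&(Y<90),jaw=(z>68)&(z<82)&(abs(X)<30)&(Y>72)&(Y<125),rail=(z>25)&(z<35)&(abs(X)<40)&(Y>72)).items():
    q=np.c_[X[m],Y[m]]; 
    if len(q)>5: print(n,len(q),np.median(z[m]),np.percentile(q,[1,50,99],axis=0).round(1).tolist(),cv2.minAreaRect(q.astype(np.float32)))
```

```text
shift m [-0.0002  0.0002  0.0531] now [457.5 252.3  93.1] t 5.9167
tooly ang 17.373861864395252 tilt z [ 0.0026  0.001  -1.    ]
turn z deg -0.026138135604753643
block 5787 130.63025367605087 [[-16.7, 28.0], [-0.0, 53.4], [16.7, 70.1]] ((-0.0006275177001953125, 48.683353424072266), (43.6036376953125, 33.995243072509766), 89.9932632446289)
jaw 1266 74.94200856695338 [[-18.1, 92.1], [-0.7, 100.3], [16.8, 107.2]] ((-0.7144126892089844, 99.63776397705078), (35.36678695678711, 15.292213439941406), 0.01959967613220215)
rail 3359 30.79835400938225 [[-33.0, 72.5], [-0.0, 102.8], [32.0, 125.1]] ((-0.6250495910644531, 98.6028060913086), (66.4114990234375, 53.08732604980469), 0.017538288608193398)
```

View pics/w3.png

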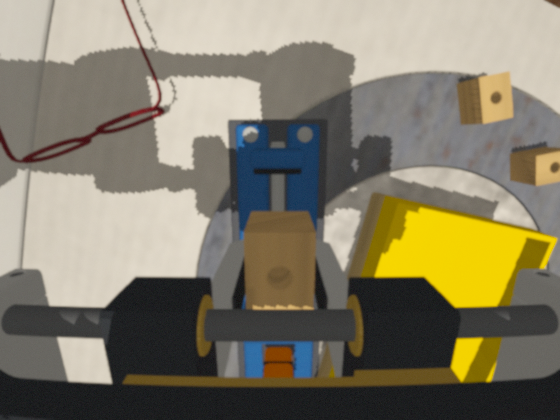

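The block hangs over the slot between the pad and the jaw, aligned with the bar, with its top at (280,262). I'll lower it and let go.

Request:
arm_command(
  plan=[
    [200, 0, 0, 0.015, 0, 0, 0],
    [200, 0, 0, 0.03, 0, 0, 0],
    [200, 0, 0, 0.043, 0, 0, 0],
    [200, 0, 0, 0.05, 0, 0, 0],
    [200, 0, 0, 0.053, 0, 0, 0],
  ],
)

```text
time_s: 6.38
tcp_pos: [455.9, 251.7, 38.6]
tcp_rot: [-1.86, -2.531, 0.001]
force: [-0.1, 0.1, -0.0]
opening: 35.7
finger_force: 25.0
```

Request:
arm_command(
  plan=[
    [200, 0, 0, 0, 0, 0, 0],
    [200, 0, 0, 0, 0, 0, 0],
    [200, 0, 0, 0, 0, 0, 0],
  ],
)

```text
time_s: 6.63
tcp_pos: [456.8, 252.1, 39.8]
tcp_rot: [1.86, 2.531, 0.003]
force: [0.2, 0.2, -1.8]
opening: 35.3
finger_force: 25.0
```

Request:
arm_command(
  plan=[
    [200, 0, 0, 0.001, 0, 0, 0],
    [200, 0, 0, 0.0015, 0, 0, 0],
    [200, 0, 0, 0.002, 0, 0, 0],
    [200, 0, 0, 0.002, 0, 0, 0],
  ],
)

```text
time_s: 6.97
tcp_pos: [456.2, 251.9, 37.1]
tcp_rot: [1.86, 2.531, 0.001]
force: [-0.7, 0.8, -0.0]
opening: 35.9
finger_force: 25.0
```

Request:
arm_command(
  plan=[
    [200, 0, 0.001, 0, 0, 0, 0],
    [200, 0, 0.001, 0.0005, 0, 0, 0],
    [200, 0, 0.001, 0.0005, 0, 0, 0],
  ],
)

```text
time_s: 7.22
tcp_pos: [456.2, 251.9, 37.1]
tcp_rot: [-1.86, -2.531, 0.001]
force: [-2.6, -1.0, 6.5]
opening: 35.7
finger_force: 25.0
```

Request:
arm_command(
  plan=[
    [150, 0, 0, 0, 0, 0, 0],
    [130, 0, 0, 0, 0, 0, 0],
    [110, 0, 0, 0, 0, 0, 0],
    [90, 0, 0, 0, 0, 0, 0],
    [90, 0, 0, 0, 0, 0, 0],
  ],
)

```text
time_s: 7.63
tcp_pos: [457.1, 252.1, 36.3]
tcp_rot: [1.86, 2.532, 0.0]
force: [-0.9, 0.2, -0.3]
opening: 60.1
finger_force: 0.0
```

Request:
arm_command(
  plan=[
    [90, 0, 0, -0.015, 0, 0, 0],
    [90, 0, 0, -0.04, 0, 0, 0],
    [90, 0, 0, -0.07, 0, 0, 0],
    [90, 0, 0, -0.11, 0, 0, 0],
    [90, 0, 0, -0.14, 0, 0, 0],
  ],
)

```text
time_s: 8.05
tcp_pos: [457.4, 252.3, 178.8]
tcp_rot: [1.86, 2.531, 0.002]
force: [0.5, 0.9, -0.3]
opening: 60.7
finger_force: 0.0
```

```bash
python3 -c "
from h import *
o=np.array([471.4,209.3]);th=np.radians(17.4);y=np.array([-np.sin(th),np.cos(th)])
p=o-91.5*y;print(p)
go([*p,180],17.4+90);print(env.read_state()['joint_positions'])"
```

```text
[498.76223249 121.98700994]
shift m [-0.1367  0.0006 -0.0012] now [457.4 252.3 178.8] t 8.05
tooly ang 17.376909900971327 tilt z [ 1.6e-03  7.0e-04 -1.0e+00]
turn z deg 89.97690990097132
[3.70685263e-01 2.12873025e-01 1.66049737e+00 1.09931866e-04
 1.26647183e+00 6.73679285e-02]
```

Request:
arm_command(
  plan=[
    [90, -0.03, 0, 0, 0, 0, 0],
    [90, -0.06, 0, 0, 0, 0, 0],
    [90, -0.09, 0, 0, 0, 0, 0],
    [90, -0.12, 0, 0, 0, 0, 5],
    [90, -0.1367, 0, 0, 0, 0, 12],
  ],
)

```text
time_s: 8.47
tcp_pos: [498.5, 119.0, 176.5]
tcp_rot: [2.121, 2.316, -0.001]
force: [0.0, 0.3, 0.1]
opening: 60.7
finger_force: 0.0
```

Request:
arm_command(
  plan=[
    [90, 0, 0, 0, 0, 0, 7],
    [90, 0, 0, 0, 0, 0, 14],
    [90, 0, 0, 0, 0, 0, 21],
    [90, 0, 0, 0, 0, 0, 28],
    [90, 0, 0, 0, 0, 0, 35],
  ],
)

```text
time_s: 8.88
tcp_pos: [497.8, 121.5, 176.2]
tcp_rot: [-2.72, -1.571, 0.0]
force: [0.5, 0.0, 1.1]
opening: 60.7
finger_force: 0.0
```

Request:
arm_command(
  plan=[
    [90, 0, 0, 0, 0, 0, 7],
    [90, 0, 0, 0, 0, 0, 14],
    [90, 0, 0, 0, 0, 0, 21],
    [90, 0, 0, 0, 0, 0, 28],
    [90, 0, 0, 0, 0, 0, 35],
  ],
)

```text
time_s: 9.3
tcp_pos: [497.7, 121.6, 176.2]
tcp_rot: [-3.067, -0.681, 0.0]
force: [0.1, -0.2, 0.2]
opening: 61.0
finger_force: 0.0
```

Request:
arm_command(
  plan=[
    [90, 0, 0, 0, 0, 0, 7],
    [90, 0, 0, 0, 0, 0, 8],
    [90, 0, 0, 0, 0, 0, 8],
    [90, 0, 0, 0, 0, 0, 8],
  ],
)

```text
time_s: 9.63
tcp_pos: [497.7, 121.6, 176.3]
tcp_rot: [-3.105, -0.478, 0.0]
force: [0.1, 0.7, 0.8]
opening: 61.1
finger_force: 0.0
```

```bash
cat >> h.py <<'E'
th=np.radians(17.4);O=np.array([471.4,209.3]);yd=np.array([-np.sin(th),np.cos(th)]);xd=np.array([np.cos(th),np.sin(th)])
def clamp(c): return (c[...,:2]-O)@xd,(c[...,:2]-O)@yd,c[...,2]
E
python3 - <<'E'
from h import *
go([498.8,122,78],107.4);print(env.read_state()["opening"])
im,c=wrist();save(im,"w4.png");X,Y,z=clamp(c)
for n,m in dict(block=(z>68)&(z<80)&(abs(X)<25)&(Y>12)&(Y<78),trig=(z>106)&(z<122)&(abs(X)<20)&(Y>-125)&(Y<-60),house=(z>68)&(z<82)&(abs(X)<35)&(Y>-45)&(Y<4),jaw=(z>68)&(z<82)&(abs(X)<25)&(Y>82)&(Y<125)).items():
    q=np.c_[X[m],Y[m]]
    if len(q)>5: print(n,len(q),np.median(z[m]).round(1),np.percentile(q,[1,50,99],axis=0).round(1).tolist(),cv2.minAreaRect(q.astype(np.float32)))
E
```

```text
shift m [ 0.0011 -0.      0.0983] now [497.7 121.6 176.3] t 9.6333
tooly ang -72.4823142510949 tilt z [-1.e-04  1.e-04 -1.e+00]
turn z deg 0.11768574890510308
61.142769848956284
block 1877 74.7 [[-18.4, 19.6], [0.6, 43.4], [17.6, 69.3]] ((-0.46599769592285156, 44.75596618652344), (51.09040451049805, 36.654544830322266), 89.81379699707031)
trig 901 115.0 [[-12.0, -113.2], [1.1, -100.8], [12.4, -68.0]] ((-0.2774391174316406, -90.46786499023438), (25.090517044067383, 45.68394470214844), 1.336942195892334)
house 1621 75.8 [[-26.8, -37.9], [0.5, -22.3], [26.4, 0.1]] ((-0.3618621826171875, -18.514406204223633), (39.00108337402344, 53.8762321472168), 89.89891815185547)
jaw 646 74.2 [[-18.1, 90.9], [0.6, 97.1], [17.5, 106.8]] ((-0.40654563903808594, 99.20469665527344), (36.35572052001953, 17.337940216064453), 1.152657151222229)
```

View pics/w4.png

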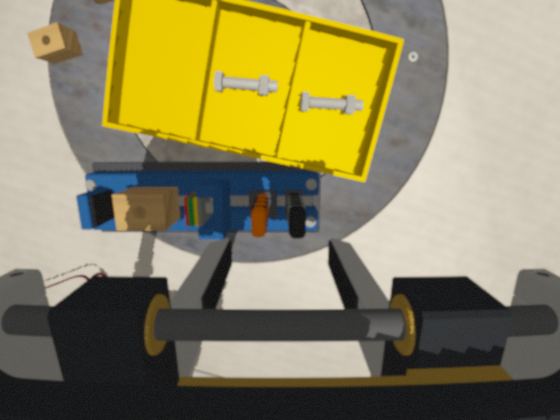

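The block stands centred on the rails (top at about (145,208)), hole up and clear of the pad and jaw. The trigger is at (260,213) and the handle at (296,213). I'll go down over both.

Request:
arm_command(
  plan=[
    [90, 0.001, 0, 0.03, 0, 0, 0],
    [90, 0.001, 0, 0.055, 0, 0, 0],
    [90, 0.001, 0, 0.08, 0, 0, 0],
    [90, 0.001, 0, 0.095, 0, 0, 0],
    [90, 0.001, 0, 0.098, 0, 0, 0],
  ],
)

```text
time_s: 10.1
tcp_pos: [496.4, 121.6, 75.7]
tcp_rot: [-3.105, -0.477, 0.009]
force: [-0.8, 0.5, 0.1]
opening: 60.9
finger_force: 0.0
```

Request:
arm_command(
  plan=[
    [90, 0, 0, 0, 0, 0, 0],
    [90, 0, 0, 0, 0, 0, 0],
  ],
)

```text
time_s: 10.27
tcp_pos: [499.5, 122.0, 79.1]
tcp_rot: [-3.105, -0.476, -0.002]
force: [-0.0, 0.4, -0.3]
opening: 60.7
finger_force: 0.0
```

```bash
cat >> h.py <<'E'
def look(name=None,crop=None,scale=1):
    s=env.read_state();im,c=wrist();X,Y,z=clamp(c)
    if name: save(im,name,crop,scale)
    T=(np.array(s["tcp_pos"])[:2]-O)
    print("t",round(s["time_s"],2),"tcp clamp x,y,z",np.round([T@xd,T@yd,s["tcp_pos"][2]],1),"open",round(s["opening"],1),"ff",round(s["finger_force"],1),"F",np.round(s["force"],1))
    h=cv2.cvtColor(im["pixels"],cv2.COLOR_RGB2HSV);S=(h[...,1]>110)&(h[...,2]>50)&(abs(X)<13)&(z>64)&(z<80)&(Y>-16)&(Y<6)
    H=h[...,0]
    for n,m in dict(block=(z>68)&(z<80)&(abs(X)<25)&(Y>-16)&(Y<85)&(H<25)&(H>8)&(h[...,1]<150),trig=(z>106)&(z<122)&(abs(X)<20)&(Y>-100)&(Y<-60)&(H<18)&(h[...,1]>150),
      jaw=(z>62)&(z<82)&(abs(X)<25)&(Y>38)&(Y<125)&(H>100)&(H<130),red=S&((H<8)|(H>172)),green=S&(H>40)&(H<85),yellow=S&(H>20)&(H<36)).items():
        if m.sum()>5: print(n,m.sum(),"Y",np.percentile(Y[m],[2,50,98]).round(1),"X",np.percentile(X[m],[2,98]).round(1))
        else: print(n,m.sum())
E
python3 -c "
from h import *
look('w5.png')"
```

```text
t 10.27 tcp clamp x,y,z [  0.7 -91.7  79.1] open 60.7 ff 0.0 F [-0.   0.4 -0.3]
block 3977 Y [-12.4  42.1  68.8] X [-17.9  17.6]
trig 948 Y [-79.7 -74.3 -68.5] X [-9.7 11.4]
jaw 685 Y [ 91.3  96.4 103.3] X [-16.2  17.4]
red 117 Y [-2.2 -1.   0.2] X [-12.3  12.9]
green 260 Y [-8.2 -5.8 -3.2] X [-12.5  12.8]
yellow 230 Y [-12.2 -10.   -2.9] X [-12.4  12.8]
```

View pics/w5.png

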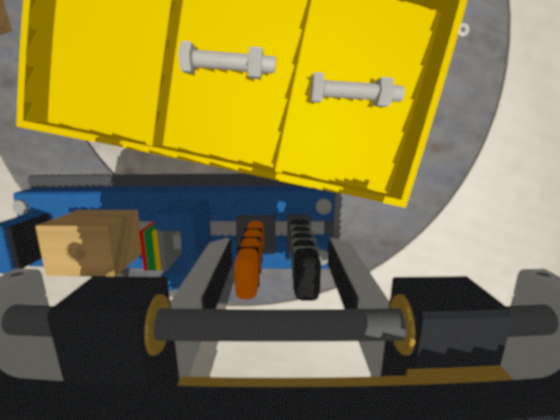

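The view is clear: red, green and yellow bands at cols 143, 151 and 158 (row 246), all out. The fingers straddle the trigger (248,260) and the handle (305,260). First stroke.

Request:
arm_command(
  plan=[
    [115, 0, 0.0, 0, 0, 0, 0],
    [131, 0, 0.001, 0, 0, 0, 0],
    [150, 0, 0.003, 0, 0, 0, 0],
    [165, 0, 0.0055, 0, 0, 0, 0],
    [172, 0, 0.0068, 0, 0, 0, 0],
  ],
  force=35,
)

```text
time_s: 10.73
tcp_pos: [501.2, 116.6, 79.3]
tcp_rot: [-3.103, -0.473, -0.003]
force: [-0.8, 4.3, 3.1]
opening: 31.9
finger_force: 4.7
```

Request:
arm_command(
  plan=[
    [174, 0, 0.0, 0, 0, 0, 0],
    [174, 0, 0.0, 0, 0, 0, 0],
    [174, 0, 0, 0, 0, 0, 0],
  ],
)

```text
time_s: 10.98
tcp_pos: [501.6, 115.6, 79.3]
tcp_rot: [-3.105, -0.475, -0.003]
force: [-0.3, 2.5, 6.5]
opening: 30.0
finger_force: 6.1
```

```bash
python3 -c "
from h import *
look()"
```

```text
t 10.98 tcp clamp x,y,z [  0.8 -98.5  79.3] open 30.0 ff 6.1 F [-0.3  2.5  6.5]
block 4061 Y [-12.4  41.8  77.1] X [-17.9  17.6]
trig 953 Y [-95.3 -89.6 -83.7] X [-9.4 11.3]
jaw 948 Y [79.2 84.6 92.3] X [-14.   17.4]
red 112 Y [-2.4 -1.3  0.4] X [-12.2  12.6]
green 265 Y [-8.2 -5.8 -3.3] X [-12.2  12.8]
yellow 230 Y [-12.1 -10.   -2.8] X [-12.4  13. ]
```

The jaw advanced 12 mm to Y≈79; it needs to reach about 44, which is three such strokes. I'll release and do two more.

Request:
arm_command(
  plan=[
    [160, 0, -0.002, 0, 0, 0, 0],
    [140, 0, -0.0045, 0, 0, 0, 0],
    [120, 0, -0.0068, 0, 0, 0, 0],
    [120, 0, -0.0068, 0, 0, 0, 0],
    [120, 0, -0.0068, 0, 0, 0, 0],
  ],
)

```text
time_s: 11.45
tcp_pos: [498.3, 121.7, 78.0]
tcp_rot: [3.105, 0.475, -0.002]
force: [-0.2, 0.8, -0.1]
opening: 49.4
finger_force: 0.0
```

Request:
arm_command(
  plan=[
    [131, 0, 0.001, 0, 0, 0, 0],
    [140, 0, 0.002, 0, 0, 0, 0],
    [150, 0, 0.0035, 0, 0, 0, 0],
    [165, 0, 0.0055, 0, 0, 0, 0],
    [174, 0, 0.0068, 0, 0, 0, 0],
  ],
)

```text
time_s: 11.87
tcp_pos: [500.2, 115.7, 78.0]
tcp_rot: [-3.105, -0.474, 0.002]
force: [-1.3, 4.9, -1.5]
opening: 31.4
finger_force: 5.6
```

Request:
arm_command(
  plan=[
    [174, 0, 0.0, 0, 0, 0, 0],
    [174, 0, 0.0, 0, 0, 0, 0],
    [174, 0, 0, 0, 0, 0, 0],
  ],
)

```text
time_s: 12.12
tcp_pos: [500.3, 115.2, 78.0]
tcp_rot: [3.105, 0.475, -0.002]
force: [-1.2, 2.1, -5.1]
opening: 30.0
finger_force: 7.0
```

```bash
python3 -c "
from h import *
look()"
```

```text
t 12.12 tcp clamp x,y,z [ -0.5 -98.5  78. ] open 30.0 ff 7.0 F [-1.2  2.1 -5.1]
block 4079 Y [-12.3  38.7  66.1] X [-18.   17.6]
trig 979 Y [-95.3 -89.6 -83.6] X [-9.7 11.3]
jaw 906 Y [69.3 73.7 80.9] X [-13.8  17.5]
red 115 Y [-2.3 -1.   0.5] X [-12.2  12.7]
green 278 Y [-8.3 -5.6 -3.1] X [-12.3  12.8]
yellow 225 Y [-12.2  -9.9  -2.8] X [-12.6  12.4]
```

Another 12 mm gained, with the block now being pushed. One more full stroke.

Request:
arm_command(
  plan=[
    [160, 0, -0.002, 0, 0, 0, 0],
    [140, 0, -0.0045, 0, 0, 0, 0],
    [120, 0, -0.0068, 0, 0, 0, 0],
    [120, 0, -0.0068, 0, 0, 0, 0],
    [120, 0, -0.0068, 0, 0, 0, 0],
  ],
)

```text
time_s: 12.58
tcp_pos: [499.4, 121.9, 78.9]
tcp_rot: [3.105, 0.475, 0.002]
force: [0.2, -0.6, 0.3]
opening: 49.8
finger_force: 0.0
```

Request:
arm_command(
  plan=[
    [131, 0, 0.001, 0, 0, 0, 0],
    [140, 0, 0.002, 0, 0, 0, 0],
    [150, 0, 0.0035, 0, 0, 0, 0],
    [165, 0, 0.0055, 0, 0, 0, 0],
    [174, 0, 0.0068, 0, 0, 0, 0],
  ],
)

```text
time_s: 13.0
tcp_pos: [501.1, 116.0, 78.7]
tcp_rot: [-3.104, -0.474, -0.002]
force: [-0.1, 3.6, 1.9]
opening: 31.1
finger_force: 5.5
```

Request:
arm_command(
  plan=[
    [174, 0, 0.0, 0, 0, 0, 0],
    [174, 0, 0.0, 0, 0, 0, 0],
    [174, 0, 0, 0, 0, 0, 0],
  ],
)

```text
time_s: 13.25
tcp_pos: [501.3, 115.5, 78.7]
tcp_rot: [-3.105, -0.474, -0.002]
force: [0.3, 2.3, 2.6]
opening: 30.1
finger_force: 6.7
```

```bash
python3 -c "
from h import *
look('w6.png')"
```

```text
t 13.25 tcp clamp x,y,z [  0.5 -98.5  78.7] open 30.1 ff 6.7 F [0.3 2.3 2.6]
block 4080 Y [-12.2  27.3  54.2] X [-18.   17.6]
trig 966 Y [-95.3 -89.6 -83.7] X [-9.8 11.4]
jaw 986 Y [57.5 61.9 69. ] X [-16.6  17.5]
red 128 Y [-2.4 -1.   0.4] X [-12.4  12.6]
green 268 Y [-8.1 -5.8 -3.2] X [-12.1  12.9]
yellow 223 Y [-12.1 -10.1  -2.8] X [-12.5  12.7]
```

View pics/w6.png

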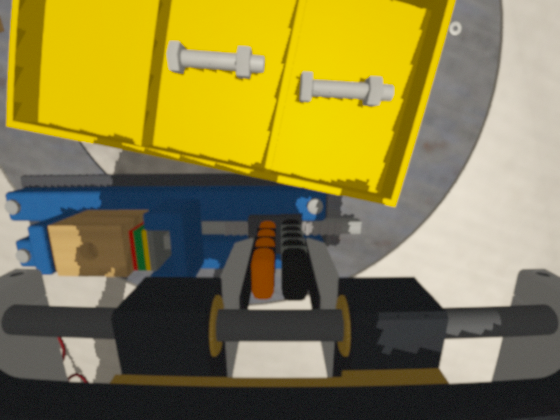

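The block is now nearly at the pad (block/pad edge at about (130,245)), bands all out. The last full stroke would give roughly 7 mm of press, so I'll squeeze in stages.

Request:
arm_command(
  plan=[
    [160, 0, -0.002, 0, 0, 0, 0],
    [140, 0, -0.0045, 0, 0, 0, 0],
    [120, 0, -0.0068, 0, 0, 0, 0],
    [120, 0, -0.0068, 0, 0, 0, 0],
    [120, 0, -0.0068, 0, 0, 0, 0],
  ],
)

```text
time_s: 13.72
tcp_pos: [498.3, 121.6, 78.1]
tcp_rot: [3.105, 0.476, -0.001]
force: [0.1, -0.6, 0.2]
opening: 50.1
finger_force: 0.0
```

Request:
arm_command(
  plan=[
    [131, 0, 0.001, 0, 0, 0, 0],
    [140, 0, 0.002, 0, 0, 0, 0],
    [150, 0, 0.0035, 0, 0, 0, 0],
    [158, 0, 0.0045, 0, 0, 0, 0],
    [165, 0, 0.0055, 0, 0, 0, 0],
  ],
)

```text
time_s: 14.13
tcp_pos: [499.7, 117.1, 78.0]
tcp_rot: [-3.104, -0.474, 0.002]
force: [-1.3, 5.6, -2.1]
opening: 34.3
finger_force: 10.7
```

Request:
arm_command(
  plan=[
    [165, 0, 0.0, 0, 0, 0, 0],
    [165, 0, 0.0, 0, 0, 0, 0],
    [165, 0, 0, 0, 0, 0, 0],
  ],
)

```text
time_s: 14.38
tcp_pos: [499.8, 116.8, 78.0]
tcp_rot: [-3.105, -0.474, 0.002]
force: [-1.0, 4.1, -3.7]
opening: 33.4
finger_force: 12.0
```

```bash
python3 -c "
from h import *
look()"
```

```text
t 14.38 tcp clamp x,y,z [ -0.5 -96.7  78. ] open 33.4 ff 12.0 F [-1.   4.1 -3.7]
block 3903 Y [-3.6 21.7 46.3] X [-18.1  17.4]
trig 983 Y [-92.  -86.2 -80.2] X [-9.6 11.3]
jaw 1015 Y [49.5 54.1 61.1] X [-16.9  17.5]
red 134 Y [-6.5 -5.  -3.6] X [-12.5  12.7]
green 262 Y [-12.   -9.7  -7.3] X [-12.4  12.8]
yellow 217 Y [-15.9 -14.2  -6.9] X [-12.2  12.9]
```

Pressed about 4 mm; 1.5 to 2 mm more puts it at mid-green.

Request:
arm_command(
  plan=[
    [167, 0, 0.0004, 0, 0, 0, 0],
    [169, 0, 0.0008, 0, 0, 0, 0],
    [169, 0, 0.0008, 0, 0, 0, 0],
    [169, 0, 0.0008, 0, 0, 0, 0],
    [169, 0, 0.0008, 0, 0, 0, 0],
  ],
)

```text
time_s: 14.85
tcp_pos: [500.0, 116.1, 78.0]
tcp_rot: [-3.105, -0.474, 0.002]
force: [-2.3, 3.7, -5.4]
opening: 31.7
finger_force: 13.5
```

Request:
arm_command(
  plan=[
    [169, 0, 0.0, 0, 0, 0, 0],
    [169, 0, 0.0, 0, 0, 0, 0],
    [169, 0, 0, 0, 0, 0, 0],
    [169, 0, 0, 0, 0, 0, 0],
    [169, 0, 0, 0, 0, 0, 0],
  ],
)

```text
time_s: 15.27
tcp_pos: [500.0, 116.1, 78.0]
tcp_rot: [-3.105, -0.474, 0.002]
force: [-1.7, 4.6, -6.3]
opening: 31.9
finger_force: 13.5
```

```bash
python3 -c "
from h import *
look('w7.png',(40,180,320,390),2.8)"
```

```text
t 15.27 tcp clamp x,y,z [ -0.5 -97.5  78. ] open 31.9 ff 13.5 F [-1.7  4.6 -6.3]
block 3880 Y [-4.8 20.5 45. ] X [-18.2  17.5]
trig 971 Y [-93.3 -87.7 -81.7] X [-9.8 11.3]
jaw 1023 Y [48.3 52.8 59.8] X [-16.8  17.5]
red 127 Y [-7.7 -6.3 -5. ] X [-12.6  12.8]
green 256 Y [-13.3 -10.9  -8.5] X [-12.2  12.6]
yellow 149 Y [-15.9 -14.6  -7.9] X [-12.2  13. ]
```

View pics/w7.png

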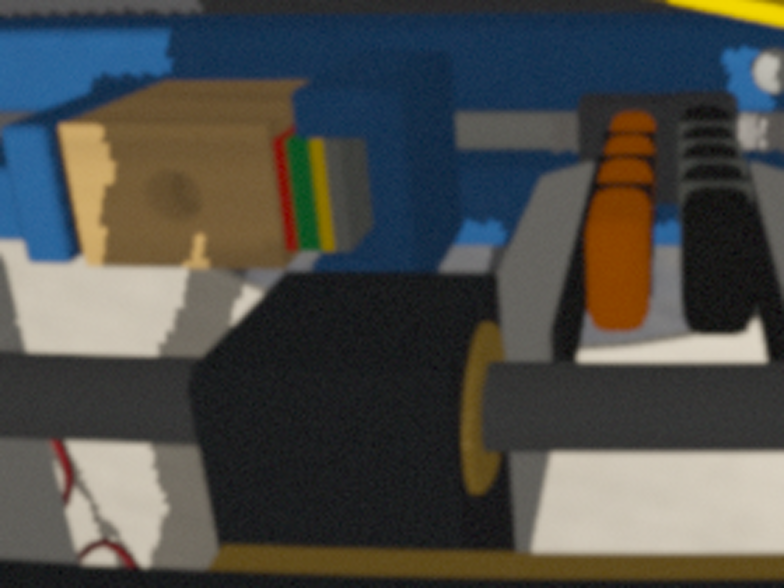

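Yellow is still seen at about (322,195), but it seems to lie in an open-topped slot of the housing, beyond the housing's front edge. I'll check that in clamp coordinates.

Run:
```python
from h import *
im,c=wrist();X,Y,z=clamp(c);h=cv2.cvtColor(im["pixels"],cv2.COLOR_RGB2HSV);H=h[...,0]
B=(H>100)&(H<125)&(h[...,1]>120)
for x0,x1 in((-27,-20),(-20,-15),(-13,-5),(-5,5),(5,13),(15,20),(20,27)):
    m=(X>x0)&(X<x1)&(z>66)&(z<82)&(Y<-4)&(Y>-42)
    for y in range(-40,-4,2):
        k=m&(Y>=y)&(Y<y+2)
        if k.sum()>2: print((x0,y,np.round(np.median(z[k]),1),k.sum(),*np.median(im["pixels"][k],0).astype(int)),end=" ")
    print()
# fixed housing check from first look
d=np.load("w1.npz");X,Y,z=clamp(d["c"])
m=(abs(X)>16)&(abs(X)<27)&(z>70)&(z<80)&(Y>-45)&(Y<5);print("w1 housing shoulders Y",np.percentile(Y[m],[2,98]))
m=(abs(X)<10)&(z>66)&(z<80)&(Y>-45)&(Y<5)
for y in range(-40,4,2):
    k=m&(Y>=y)&(Y<y+2)
    if k.sum()>2: print((y,np.round(np.median(z[k]),1),*np.median(d["p"][k],0).astype(int)),end=" ")
```

```text
(-27, -40, np.float64(69.0), np.int64(4), np.int64(22), np.int64(37), np.int64(57)) (-27, -38, np.float64(66.8), np.int64(3), np.int64(20), np.int64(41), np.int64(66)) 
(-20, -40, np.float64(71.4), np.int64(19), np.int64(22), np.int64(41), np.int64(67)) (-20, -38, np.float64(74.9), np.int64(22), np.int64(21), np.int64(44), np.int64(69)) (-20, -36, np.float64(76.8), np.int64(12), np.int64(24), np.int64(47), np.int64(75)) (-20, -34, np.float64(76.6), np.int64(14), np.int64(22), np.int64(44), np.int64(74)) (-20, -32, np.float64(76.9), np.int64(9), np.int64(26), np.int64(46), np.int64(74)) (-20, -30, np.float64(76.3), np.int64(11), np.int64(22), np.int64(48), np.int64(75)) (-20, -28, np.float64(75.6), np.int64(16), np.int64(23), np.int64(48), np.int64(77)) (-20, -26, np.float64(74.7), np.int64(32), np.int64(23), np.int64(48), np.int64(75)) (-20, -24, np.float64(73.6), np.int64(25), np.int64(22), np.int64(48), np.int64(76)) (-20, -22, np.float64(74.9), np.int64(30), np.int64(25), np.int64(50), np.int64(74)) (-20, -20, np.float64(75.5), np.int64(19), np.int64(26), np.int64(49), np.int64(76
[... 6677 characters left out ...]
 np.int64(82), np.int64(127)) (-28, np.float64(69.8), np.int64(25), np.int64(55), np.int64(89)) (-16, np.float64(72.8), np.int64(154), np.int64(153), np.int64(140)) (-14, np.float64(72.7), np.int64(179), np.int64(169), np.int64(134)) (-12, np.float64(73.1), np.int64(221), np.int64(200), np.int64(67)) (-10, np.float64(72.9), np.int64(198), np.int64(199), np.int64(41)) (-8, np.float64(72.9), np.int64(129), np.int64(185), np.int64(85)) (-6, np.float64(72.6), np.int64(96), np.int64(176), np.int64(92)) (-4, np.float64(72.9), np.int64(179), np.int64(144), np.int64(75)) (-2, np.float64(72.7), np.int64(208), np.int64(67), np.int64(34)) (0, np.float64(68.5), np.int64(184), np.int64(35), np.int64(19))
```

Confirmed: the housing is a U open at the top, with its shoulders' front edge at Y≈-12.5. The yellow band (-14.3 to -17.3) is wholly inside, the green straddles the edge with about half showing, and the red is out. Press is about 5.3 mm and steady, so I'm handing in.

```bash
python3 -c "
from station import env
print(env.sign_off())"
```

```text
the job is handed in; nothing more can be done
None
```

The block stands hole up in the clamp, pressed about 5.3 mm into the sprung pad (yellow in, about half the green showing, red out), and I handed in at about 15 s with the trigger still squeezed; the verdict was not shown.

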